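# Stroke-check three clamp cylinders and reject the one that binds

## Robot

A 7-joint arm with a two-finger parallel gripper is mounted at the origin on the work surface. World frame = base frame: x ahead of the robot, y to its left, z up, the work surface at z = 0. Lengths are in m, angles in rad, forces in N, time in s.
With the tool pointing down it reaches from about 0.4 to 0.85 m from the base axis. Payload 4.5 kg.
Tool frame: the origin (TCP) lies at the very end of the fingers, on their centre line; the grasp point (between the pads) lies 19 mm behind it (r.pinch_z is the distance from the TCP to the grasp point, in m); z points along the fingers, y is the line along which they close (so a half turn about z gives the same grasp; the last joint's range is limited). The gripper opens to 88 mm and grips with 3 to 60 N. Pads are 18 mm wide; open, the fingers measure 123 mm over their backs; the gripper's body (75 mm by 187 mm) begins 45 mm behind the grasp point.
Start: joints at [1.167, 0.689, -0.195, 1.565, 0.157, 0.902, -0.215], TCP at [0.265, -0.566, 0.211] pointing down, gripper open.
Joint ranges: [-3.01, 3.01], [-0.46, 2.08], [-1.47, 1.51], [0.13, 2.56], [-1, 4.14], [0.04, 2.09], [-2.66, 2.66]. Speed limits (rad/s): [2.57, 2.57, 3.14, 3.14, 3.14, 3.14, 3.14].

## Interface

Orientations are given as a unit quaternion [x, y, z, w].
In Python, from plant import r, cams gives the robot as it stands.
- The arm moves only by the shell command python3 -m pendant 'ROWS' [FORCE]. ROWS is JSON, a list of rows, each a list of 3 entries, a list of its own where there are three numbers: the closure, from -1 (fully open) to 1 (shut), then the shift along the tool's x, y, z in mm, then the turn, a rotation vector about the tool's x, y, z in degrees. A call has 1 to 8 rows; each row shifts and turns the commanded pose from where the row before left it, along the tool's axes as they then stand; what a row does not reach is not made up. A row lasts 1/8 s, in which the tool goes at most 62.5 mm and 10.7 degrees, less where a joint would pass 70% of its speed; a pose out of reach is approached as far as the arm can. A call with a gripper value outside its range is refused whole. The fingers move at their own pace and stop on an object; FORCE is the grip in N (left out, the last holds). Time passes only in rows, so rows that do not move let the fingers close. It gives the time, the measured TCP pose, the force, the opening and the grip force at its end, in the units of the state.
- r.get_state(): the state, without advancing time (a new reading comes with each control period).
- cams.snapshot(name): name is "scene" or "top"; returns a dict with "img" (420x560x3 uint8, red, green, blue), "camera_matrix" (3x3 intrinsics, pixels), "D" ([k1, k2, p1, p2, k3] as OpenCV has them; the pictures are not rectified), "camera_from_world" (4x4, takes a point from world to camera coordinates). Camera axes: x right, y up, looking along -z (the intrinsics and any distortion apply to the point x, -y, -z); pixel columns grow to the right and rows downward; lengths in m; the calibration is good to about 2 mm. A picture is of the moment at which its call begins. There is no depth.
- r.finish_job(): hands the job in; it is judged then, once.
The state is a dict: "clock": time; "q": joint angles; "qd": joint speeds; "joint_torque": joint torques, N m; "tool_pos": TCP position; "eef_rot": TCP orientation; "contact_force": force on the tool from outside, world axes, zero at the start; "moment": the same for the moment, N m; "opening": opening from 0.0 (shut) to 1.0 (fully open); "finger_force": force on a finger pad.
Only numpy, scipy, OpenCV 4.12 (cv2) and the standard library are available. Lean on these libraries where they do the work, as an engineer would, in place of code of your own. Each camera call takes 0.05 s, during which the arm holds its last target. There are 200 camera calls.

## Task

Three rebuilt clamp cylinders stand in the wooden block: push each rod down through its whole stroke, pressing on the orange pad with never more than about 20 N. If a rod slides freely, push it fully home and leave that cylinder standing in its socket; if its resistance climbs part-way, stop there without forcing it, then lift that cylinder out and set it gently in the red tray. Leave the other things on the bench where they are.

Things in the scene. Friction and masses are not known exactly. Their poses are not given: they have to be found in the camera images.
- cyl_a: pneumatic clamp cylinder A: round metal barrel 32 mm in diameter, 100 mm tall, standing rod-up in the block's socket at -85 mm along the block's y; about 0.4 kg. Origin: centre of its flat underside, z up its axis. On the barrel's top a dark nose, 29 mm across, 14 mm high, from which the 10 mm rod comes. 2 mm loose in the socket; lifts straight out. All three look alike
- cyl_a_mid (a point): point on the axis of cylinder A, halfway up the barrel, 50 mm above its underside
- pad_a: orange pad on the rod end of cylinder A, pushed on here: disc 24 mm in diameter, 10 mm thick. Origin: centre of its underside, 144 mm above the cylinder's underside with the rod fully out and 114 mm (down on the nose) with it fully in. A damaged rod starts as easily as a sound one, but from 13 to 14 mm in its resistance climbs about 3 N per mm
- rod_a (a joint): how far the rod of cylinder A is pushed in (m): 0 fully out, 0.030 home (pad on the nose; the soft pad lets it give 1.5 mm more); at the start 0 to 0.006. It stays where left. A sound rod drags a steady 4 to 6 N all the way; the end cushion adds 3 N per mm over the last 4 mm and may push it back 1 to 2.5 mm when let go, which is still home; a rod that binds eases back likewise
- cyl_b: pneumatic clamp cylinder B: round metal barrel 32 mm in diameter, 100 mm tall, standing rod-up in the block's socket at +0 mm along the block's y; about 0.4 kg. Origin: centre of its flat underside, z up its axis. On the barrel's top a dark nose, 29 mm across, 14 mm high, from which the 10 mm rod comes. 2 mm loose in the socket; lifts straight out. All three look alike
- cyl_b_mid (a point): point on the axis of cylinder B, halfway up the barrel, 50 mm above its underside
- pad_b: orange pad on the rod end of cylinder B, pushed on here: disc 24 mm in diameter, 10 mm thick. Origin: centre of its underside, 144 mm above the cylinder's underside with the rod fully out and 114 mm (down on the nose) with it fully in. A damaged rod starts as easily as a sound one, but from 13 to 14 mm in its resistance climbs about 3 N per mm
- rod_b (a joint): how far the rod of cylinder B is pushed in (m): 0 fully out, 0.030 home (pad on the nose; the soft pad lets it give 1.5 mm more); at the start 0 to 0.006. It stays where left. A sound rod drags a steady 4 to 6 N all the way; the end cushion adds 3 N per mm over the last 4 mm and may push it back 1 to 2.5 mm when let go, which is still home; a rod that binds eases back likewise
- cyl_c: pneumatic clamp cylinder C: round metal barrel 32 mm in diameter, 100 mm tall, standing rod-up in the block's socket at +85 mm along the block's y; about 0.4 kg. Origin: centre of its flat underside, z up its axis. On the barrel's top a dark nose, 29 mm across, 14 mm high, from which the 10 mm rod comes. 2 mm loose in the socket; lifts straight out. All three look alike
- cyl_c_mid (a point): point on the axis of cylinder C, halfway up the barrel, 50 mm above its underside
- pad_c: orange pad on the rod end of cylinder C, pushed on here: disc 24 mm in diameter, 10 mm thick. Origin: centre of its underside, 144 mm above the cylinder's underside with the rod fully out and 114 mm (down on the nose) with it fully in. A damaged rod starts as easily as a sound one, but from 13 to 14 mm in its resistance climbs about 3 N per mm
- rod_c (a joint): how far the rod of cylinder C is pushed in (m): 0 fully out, 0.030 home (pad on the nose; the soft pad lets it give 1.5 mm more); at the start 0 to 0.006. It stays where left. A sound rod drags a steady 4 to 6 N all the way; the end cushion adds 3 N per mm over the last 4 mm and may push it back 1 to 2.5 mm when let go, which is still home; a rod that binds eases back likewise
- block: drilled hardwood bench block, fixed, 75 mm (x) by 260 mm (y) by 50 mm high, with three sockets in a row along its y axis at -85, 0 and +85 mm, 34 mm in diameter and 40 mm deep (socket floor 10 mm above the bench). Origin: centre of its underside
- tray: red reject tray, open box, fixed, 180 mm (x) by 220 mm (y) by 55 mm high, walls and floor 4 mm, empty. Origin: centre of its underside
- brush: wire brush lying on its side, 240 mm long along its x, 34 mm wide, 24 mm high, wooden handle, grey bristles; origin at the centre of its underside. Not part of the job
- disc: reddish brown grinding disc, 100 mm in diameter, 6 mm thick, lying flat; origin at the centre of its underside. Not part of the job
- coupon: welded steel test coupon, 100 mm (x) by 150 mm (y) by 9 mm with a weld bead along its middle, lying flat; origin at the centre of its underside. Not part of the job
Mind the look-alikes: they are no part of the job. What is shaped like the cyl_b but green or pink is not meant.

How it is judged:
By the outcome, as a careful person would: the job done as asked, in the order asked, and still so for the second after the job is handed in, with the robot touching nothing.
It also fails if it takes over 58 s, if anything falls off the work surface, if the arm or the gripper's body presses on something with over 40 N, if the wrist force passes 120 N, or if a joint passes its speed limit or range.

## Working session

There is one attempt and no reset: what is moved stays moved. The work goes in short steps, Python scripts to look and compute and a shell command to move; the robot and the scene stay as the last step left them, time stands still between calls to the robot, and variables do not carry over. Pictures are saved under pics/ and viewed, at most 10 in all, crops included, and the job is handed in when it is done.

```bash
ls; mkdir -p pics
python3 - <<'E'
from plant import r,cams
import cv2
for n in("scene","top"):
    s=cams.snapshot(n); cv2.imwrite(f"pics/{n}0.png",s["img"][:,:,::-1]); print(n,s["camera_matrix"],s["D"],s["camera_from_world"])
print(r.get_state(),r.pinch_z)
E
```

```text
pics
scene [[378.89518076   0.         280.54226051]
 [  0.         378.89518076 210.63386087]
 [  0.           0.           1.        ]] [0.01304533 0.         0.         0.         0.        ] [[ 0.43484443  0.9004996  -0.00328396 -0.2221981 ]
 [-0.5202439   0.25419513  0.81531044  0.19007284]
 [ 0.7350215  -0.35282474  0.57901476 -1.26819537]
 [ 0.          0.          0.          1.        ]]
top [[407.36476293   0.         280.69979272]
 [  0.         407.36476293 209.17863367]
 [  0.           0.           1.        ]] [-0.11449031  0.          0.          0.          0.        ] [[ 0.02371499 -0.99971552 -0.00254567 -0.00973996]
 [ 0.98947807  0.02310845  0.14282561 -0.55815827]
 [-0.14272615 -0.00590599  0.9897446  -0.99574036]
 [ 0.          0.          0.          1.        ]]
{'clock': 0.1, 'q': array([ 1.16681474,  0.68991179, -0.19453016,  1.5662461 ,  0.15730316,
        0.90251022, -0.21511779]), 'qd': array([-6.55335803e-04, -2.00606824e-03,  2.60169921e-04, -2.95768834e-03,
       -2.53137482e-04, -3.43653070e-04,  1.02240460e-06]), 'joint_torque': array([-2.67197916e-03, -5.28492987e+01, -1.27159372e+00, -1.53834933e+01,
       -5.26230270e-02,  1.94629363e-03,  2.89759794e-05]), 'tool_pos': array([ 0.26465323, -0.56551202,  0.21028163]), 'eef_rot': array([ 9.76131071e-01,  2.17180624e-01, -2.40707410e-04, -8.06541704e-04]), 'contact_force': array([ 0.50417556, -0.10217676, -0.97524773]), 'moment': array([-0.00440667, -0.00361183,  0.0038106 ]), 'finger_force': 0.0, 'opening': 1.0033122072803247} 0.0187
```

View pics/scene0.png

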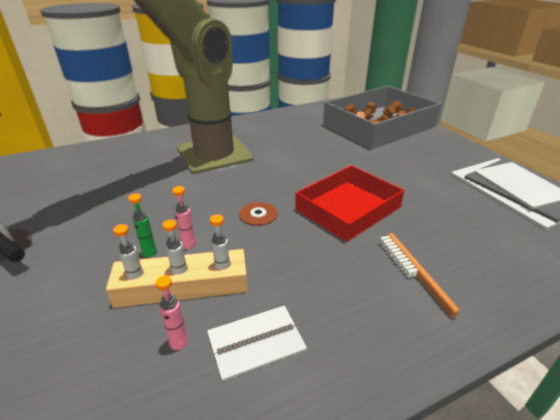

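View pics/top0.png

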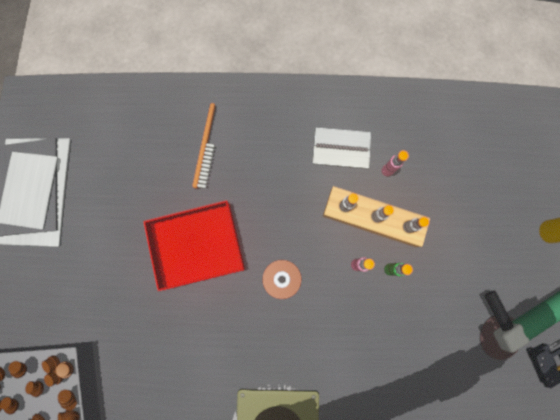

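The scene view shows three grey cylinders in the block (pads near (121,230), (169,226) and (217,220)). In the top view they are near (349,202), (385,212) and (422,223). The pink and green decoys stand around the block, and the tray is at about (195,245) in the top view. Next I'll measure them.

```bash
cat > h.py <<'E'
import numpy as np, cv2
from plant import r,cams
def ray(s,uv):
    p=cv2.undistortPoints(np.array([[uv]],float),s["camera_matrix"],np.array(s["D"]))[0,0]
    T=s["camera_from_world"];R=T[:3,:3];o=-R.T@T[:3,3]
    d=R.T@np.array([p[0],-p[1],-1.]);return o,d/np.linalg.norm(d)
def plane(s,uv,z):
    o,d=ray(s,uv);return o+d*(z-o[2])/d[2]
def tri(s1,u1,s2,u2):
    o1,d1=ray(s1,u1);o2,d2=ray(s2,u2)
    t=np.linalg.lstsq(np.c_[d1,-d2],o2-o1,rcond=None)[0]
    a,b=o1+t[0]*d1,o2+t[1]*d2
    return (a+b)/2,np.linalg.norm(a-b)
def mask(s,lo,hi):
    return cv2.inRange(cv2.cvtColor(s["img"],cv2.COLOR_RGB2HSV),np.array(lo),np.array(hi))
def blobs(m,a0=20,a1=1e9):
    n,_,st,c=cv2.connectedComponentsWithStats(m)
    return [(c[i],st[i,4]) for i in range(1,n) if a0<st[i,4]<a1]
E
python3 - <<'E'
from h import *
S=cams.snapshot("scene");T=cams.snapshot("top")
P={}
for n,s in(("s",S),("t",T)):
    P[n]=[b for b in blobs(mask(s,(8,200,180),(22,255,255)),20,400)]
    print(n,[(b[0].round(1).tolist(),int(b[1])) for b in P[n]])
for b in P["s"]:
    for c in P["t"]:
        x,e=tri(S,b[0],T,c[0])
        if e<0.006 and .1<x[2]<.2: print(b[0].round(),c[0].round(),x.round(4),round(e,4))
for n,lo,hi,z in(("block",(10,60,120),(24,190,255),.05),("tray",(0,200,90),(4,255,255),.055)):
    m=mask(T,lo,hi);m=cv2.morphologyEx(m,cv2.MORPH_CLOSE,np.ones((15,15)))
    c=max(cv2.findContours(m,0,2)[0],key=cv2.contourArea);q=cv2.boxPoints(cv2.minAreaRect(c))
    w=np.array([plane(T,p,z)[:2] for p in q]);print(n,w.round(4).tolist(),w.mean(0).round(4),np.linalg.norm(w[1]-w[0]),np.linalg.norm(w[2]-w[1]))
E
```

```text
s [([178.1, 190.4], 74), ([134.4, 197.8], 81), ([216.1, 219.6], 99), ([169.1, 224.9], 112), ([120.4, 229.7], 112), ([163.0, 282.2], 171)]
t [([402.8, 155.4], 54), ([353.5, 197.4], 40), ([388.3, 209.9], 61), ([423.2, 221.5], 64), ([369.0, 263.5], 50), ([406.6, 269.0], 72)]
[178. 190.] [369. 264.] [ 0.4239 -0.1975  0.1513] 0.0007
[134. 198.] [407. 269.] [ 0.4129 -0.2839  0.151 ] 0.0007
[216. 220.] [353. 197.] [ 0.5716 -0.1607  0.1614] 0.0006
[169. 225.] [388. 210.] [ 0.5453 -0.2412  0.1582] 0.0004
[120. 230.] [423. 222.] [ 0.5205 -0.3223  0.1575] 0.0009
[163. 282.] [403. 155.] [ 0.6762 -0.2802  0.1505] 0.0005
block [[0.5414, -0.0999], [0.6236, -0.1262], [0.5441, -0.3823], [0.4628, -0.3528]] [ 0.5429 -0.2403] 0.08630281446082001 0.26816092294842325
tray [[0.5139, 0.3531], [0.5731, 0.1389], [0.4058, 0.0903], [0.3471, 0.2995]] [0.46   0.2205] 0.2222933660453356 0.17428390746317252
```

```bash
python3 -m pendant '[[1,[41.5,-14.4,0],[0,0,0]],[1,[41.5,-14.4,0],[0,0,0]],[1,[41.5,-14.4,0],[0,0,0]],[1,[41.5,-14.4,0],[0,0,0]],[1,[41.5,-14.4,0],[0,0,0]],[1,[41.5,-14.4,0],[0,0,0]],[1,[41.5,-14.4,0],[0,0,0]],[1,[41.5,-14.4,0],[0,0,0]]]' 30; python3 -m pendant '[[1,[0,0,0],[0,0,0]],[1,[0,0,0],[0,0,0]]]'
```

```text
clock: 1.2
tool_pos: [0.5177, -0.3199, 0.2109]
eef_rot: [0.976, 0.217, -0.0, -0.0]
contact_force: [0.5, -1.1, 0.3]
opening: 0.115
finger_force: 0.0
clock: 1.45
tool_pos: [0.5161, -0.3215, 0.2108]
eef_rot: [0.976, 0.217, -0.001, 0.0]
contact_force: [-0.0, -0.7, -0.2]
opening: 0.005
finger_force: 0.0
```

```bash
python3 -m pendant '[[1,[0,0,20],[0,0,0]],[1,[0,0,18],[0,0,0]],[1,[0,0,0],[0,0,0]],[1,[0,0,0],[0,0,0]]]'
python3 - <<'E'
from h import *
s=cams.snapshot("scene"); cv2.imwrite("pics/c1.png",cv2.resize(s["img"][150:320,60:290,::-1],None,fx=3,fy=3))
E
```

```text
clock: 1.95
tool_pos: [0.5165, -0.3221, 0.1736]
eef_rot: [0.976, 0.216, 0.0, 0.0]
contact_force: [0.1, 0.1, 0.4]
opening: 0.006
finger_force: 0.0
```

View pics/c1.png

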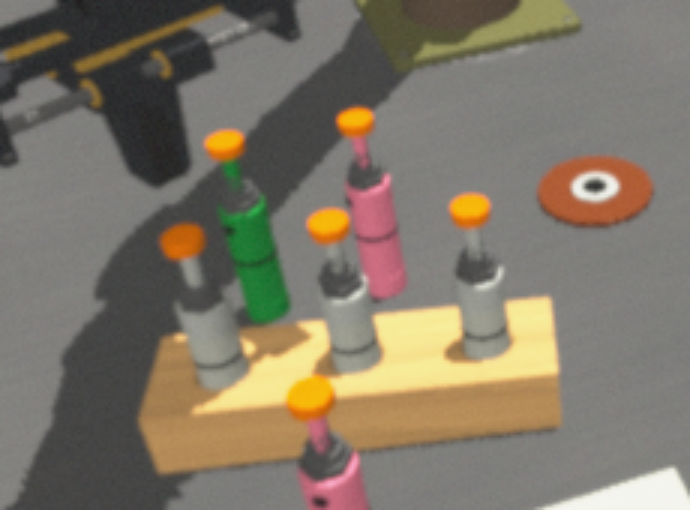

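The closed fingertip is at crop (158,182), just above cylinder C's pad at (183,240). I'll project the TCP to check whether it lines up.

Run:
```python
from h import *
s=cams.snapshot("scene");T=s["camera_from_world"];K=s["camera_matrix"]
for p in [(.5165,-.3221,.1736),(.5165,-.3221,.162),(.5205,-.3223,.1575)]:
    c=T[:3,:3]@np.array(p)+T[:3,3];print(p,K[:2,:2]@np.array([c[0],-c[1]])/-c[2]+K[:2,2])
print(((K[0,0]*0.001)/-c[2]),"px per mm")
m=mask(s,(8,200,130),(22,255,255));print([(b[0].round(1).tolist(),int(b[1])) for b in blobs(m,20,400)])
```

```text
(0.5165, -0.3221, 0.1736) [118.61056683 221.29261086]
(0.5165, -0.3221, 0.162) [120.22859757 226.448667  ]
(0.5205, -0.3223, 0.1575) [121.00934751 229.6868735 ]
0.5566205340857885 px per mm
[([178.0, 190.0], 84), ([134.7, 198.0], 88), ([216.3, 219.7], 98), ([169.2, 224.8], 112), ([120.5, 229.9], 119), ([163.3, 282.5], 160)]
```

Run:
```python
from h import *
o=[]
for n,(u,v) in(("scene",(118,205)),("top",(423,215))):
    s=cams.snapshot(n);T=s["camera_from_world"];im=s["img"][:,:,::-1].copy()
    t=r.get_state()["tool_pos"]
    c=T[:3,:3]@t+T[:3,3];x=np.array([[c[0],-c[1],-c[2]]])
    p=cv2.projectPoints(x,np.zeros(3),np.zeros(3),s["camera_matrix"],np.array(s["D"]))[0][0,0];print(n,t,p)
    cr=cv2.resize(im[v-40:v+40,u-40:u+40],None,fx=5,fy=5,interpolation=cv2.INTER_CUBIC)
    cr=cv2.convertScaleAbs(cr,alpha=1.6,beta=25)
    cv2.circle(cr,(int((p[0]-u+40.5)*5),int((p[1]-v+40.5)*5)),4,(255,0,255),1);o.append(cr)
cv2.imwrite("pics/c2.png",np.hstack(o))
```

```text
scene [ 0.51711868 -0.32158032  0.17387598] [118.53549477 221.30499841]
top [ 0.51711079 -0.32140106  0.17377429] [425.57215972 222.21311132]
```

View pics/c2.png

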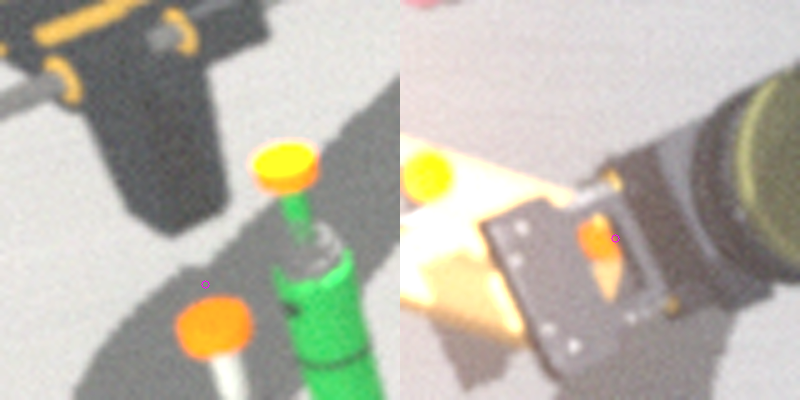

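Run:
```python
from h import *
o=[]
y=np.array([.4239,-.9057,0]);t=np.array([.2647,-.5655,.2103])
for n in("scene","top"):
    s=cams.snapshot(n);T=s["camera_from_world"];im=cv2.imread(f"pics/{n}0.png")
    pts=[t,t+.053*y,t-.053*y]
    X=np.array([T[:3,:3]@q+T[:3,3] for q in pts])*[1,-1,-1]
    p=cv2.projectPoints(X,np.zeros(3),np.zeros(3),s["camera_matrix"],np.array(s["D"]))[0][:,0];print(n,p.round(1).tolist())
    u,v=(50,230) if n=="scene" else (510,320)
    cr=cv2.convertScaleAbs(cv2.resize(im[v-50:v+50,u-50:u+50],None,fx=4,fy=4),alpha=1.6,beta=25)
    for a in p: cv2.circle(cr,(int((a[0]-u+50.5)*4),int((a[1]-v+50.5)*4)),4,(255,0,255),1)
    o.append(cr)
cv2.imwrite("pics/c3.png",np.hstack(o))
```

```text
scene [[-33.0, 169.9], [-66.0, 180.7], [-2.9, 160.1]]
top [[540.3, 338.4], [559.6, 327.2], [520.4, 349.6]]
```

View pics/c3.png

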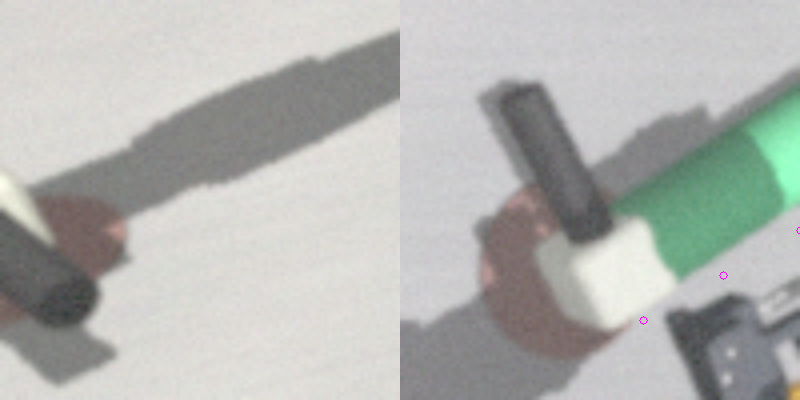

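The rendered fingertip looks roughly 25–30 mm higher than the reported TCP, and the offset fits a pure z shift. I'll let contact settle it: descend gently while watching the force.

```bash
for i in 1; do :; done; python3 -m pendant '[[1,[0,0,3],[0,0,0]],[1,[0,0,3],[0,0,0]],[1,[0,0,2],[0,0,0]],[1,[0,0,0],[0,0,0]]]'; python3 -m pendant '[[1,[0,0,2],[0,0,0]],[1,[0,0,1],[0,0,0]],[1,[0,0,0],[0,0,0]]]';python3 -m pendant '[[1,[0,0,2],[0,0,0]],[1,[0,0,1],[0,0,0]],[1,[0,0,0],[0,0,0]]]'
python3 - <<'E'
from h import *
s=cams.snapshot("scene"); cv2.imwrite("pics/c4.png",cv2.convertScaleAbs(cv2.resize(s["img"][165:265,70:190,::-1],None,fx=4,fy=4),alpha=1.6,beta=25))
E
```

```text
clock: 2.75
tool_pos: [0.5167, -0.3209, 0.1647]
eef_rot: [0.976, 0.217, -0.0, -0.0]
contact_force: [0.3, 0.5, 0.5]
opening: 0.005
finger_force: 0.0
clock: 3.12
tool_pos: [0.5168, -0.321, 0.162]
eef_rot: [0.976, 0.217, -0.0, 0.0]
contact_force: [-0.5, -0.3, -0.2]
opening: 0.006
finger_force: 0.0
clock: 3.5
tool_pos: [0.5168, -0.321, 0.1589]
eef_rot: [0.976, 0.217, -0.0, -0.0]
contact_force: [0.1, -0.0, 0.2]
opening: 0.004
finger_force: 0.0
```

View pics/c4.png

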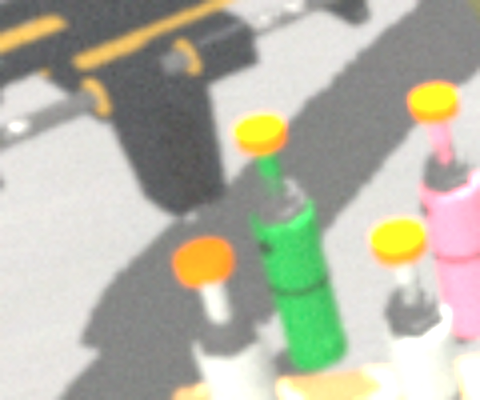

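Still no contact: the tip is at crop (180,215), about 10 px above the pad. I'll keep descending.

```bash
python3 -m pendant '[[1,[0,0,2],[0,0,0]],[1,[0,0,2],[0,0,0]],[1,[0,0,2],[0,0,0]],[1,[0,0,0],[0,0,0]]]'; python3 -m pendant '[[1,[0,0,2],[0,0,0]],[1,[0,0,2],[0,0,0]],[1,[0,0,0],[0,0,0]]]'
python3 - <<'E'
from h import *
s=cams.snapshot("scene"); print([(b[0].round(1).tolist(),int(b[1])) for b in blobs(mask(s,(8,200,100),(22,255,255)),20,400)])
g=cv2.cvtColor(s["img"],cv2.COLOR_RGB2GRAY)
for v in range(205,236): print(v,''.join('#' if x<45 else '+' if x<70 else '.' for x in g[v,98:150]))
E
```

```text
clock: 4.05
tool_pos: [0.5167, -0.3209, 0.1528]
eef_rot: [0.976, 0.217, -0.0, -0.0]
contact_force: [0.2, -1.4, -1.2]
opening: 0.006
finger_force: 0.0
clock: 4.42
tool_pos: [0.5167, -0.3209, 0.1488]
eef_rot: [0.976, 0.217, -0.0, -0.0]
contact_force: [-0.2, 0.6, 0.8]
opening: 0.005
finger_force: 0.0
[([178.1, 190.0], 84), ([134.7, 198.0], 89), ([216.3, 219.7], 97), ([169.2, 224.9], 110), ([120.5, 229.9], 119), ([163.3, 282.5], 159)]
205 ....++++++#+++###########+++....................++..
206 .....+#+++++#++##+######++++...............+.+.++.+.
207 .....++++#+###############++...............++.......
208 ......+#++##+#+###########++..................+.+.++
209 ......++++###############+++.....+.+...............+
210 .......+++++++##########+#+++...++++............+...
211 .......+#++++#############++++++.+..............+...
212 .......+++++##############+++++.+.+...............+.
213 ........++++++###########+#++++.+..+................
214 ........+++++#++++#########++++++.+.+...............
215 .........+++#++#############++++++..................
216 .........++++++##+##########++++++
[... 401 characters left out ...]
................
224 ...............+++++.........++.+...................
225 .............+.++...............+.+++++.............
226 ............++++...................+++++............
227 ............+++.................+...++++............
228 ..........+++....................+++.++.............
229 .........+.+.+..................++.+................
230 .......+..+.....................++.+................
231 .........+.+.+..................+++.+...............
232 ......+..+++.+...................+..+...............
233 ....+.++++++..+................+..+++...............
234 ......+++.+++++...............+.....++..............
235 ...+..++.+++..++..............+...+++..............+
```

```bash
python3 -m pendant '[[1,[0,0,2],[0,0,0]],[1,[0,0,2],[0,0,0]],[1,[0,0,0],[0,0,0]]]'; python3 -m pendant '[[1,[0,0,2],[0,0,0]],[1,[0,0,1],[0,0,0]],[1,[0,0,0],[0,0,0]]]';  python3 -m pendant '[[1,[0,0,2],[0,0,0]],[1,[0,0,1],[0,0,0]],[1,[0,0,0],[0,0,0]]]'
python3 - <<'E'
from h import *
s=cams.snapshot("scene"); print([(b[0].round(1).tolist(),int(b[1])) for b in blobs(mask(s,(8,200,100),(22,255,255)),20,400)])
cv2.imwrite("pics/c5.png",cv2.convertScaleAbs(cv2.resize(s["img"][165:265,70:190,::-1],None,fx=4,fy=4),alpha=1.6,beta=25))
E
```

```text
clock: 4.85
tool_pos: [0.5167, -0.3209, 0.1448]
eef_rot: [0.976, 0.217, -0.0, -0.0]
contact_force: [-0.0, -0.5, 0.4]
opening: 0.005
finger_force: 0.0
clock: 5.22
tool_pos: [0.5168, -0.3209, 0.1419]
eef_rot: [0.976, 0.217, -0.0, -0.0]
contact_force: [-0.3, 0.4, 0.3]
opening: 0.007
finger_force: 0.0
clock: 5.6
tool_pos: [0.5168, -0.3209, 0.1389]
eef_rot: [0.976, 0.217, -0.0, -0.0]
contact_force: [0.6, 0.0, -0.1]
opening: 0.005
finger_force: 0.0
[([178.1, 190.0], 85), ([134.7, 198.0], 89), ([216.3, 219.7], 96), ([169.2, 224.9], 109), ([120.7, 230.6], 103), ([163.2, 282.7], 152)]
```

View pics/c5.png

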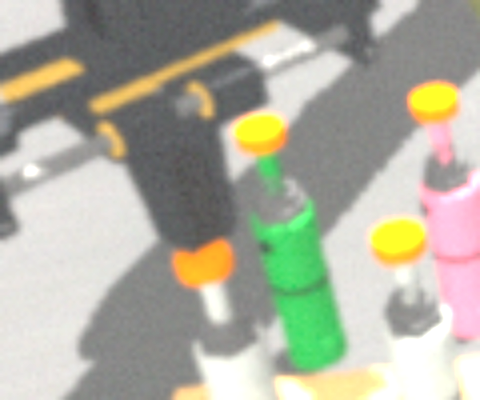

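The tip now overlaps the back edge of C's pad at crop (200,247), close to contact and slightly behind centre. I'll go on until it touches.

```bash
python3 -m pendant '[[1,[0,0,2],[0,0,0]],[1,[0,0,0],[0,0,0]]]'; python3 -m pendant '[[1,[0,0,2],[0,0,0]],[1,[0,0,0],[0,0,0]]]';  python3 - <<'E'
from h import *
s=cams.snapshot("scene"); print([(b[0].round(1).tolist(),int(b[1])) for b in blobs(mask(s,(8,200,100),(22,255,255)),20,400)])
g=cv2.cvtColor(s["img"],cv2.COLOR_RGB2GRAY)
for v in range(218,240): print(v,''.join('#' if x<45 else '+' if x<70 else '.' for x in g[v,98:150]))
for uv in [(118.5,228)]:
  for z in (.158,.16,.163):print(plane(s,uv,z))
E
```

```text
clock: 5.9
tool_pos: [0.5167, -0.3209, 0.1368]
eef_rot: [0.976, 0.217, -0.0, -0.0]
contact_force: [-0.1, 0.4, 0.2]
opening: 0.005
finger_force: 0.0
clock: 6.15
tool_pos: [0.5167, -0.3209, 0.1348]
eef_rot: [0.976, 0.217, -0.0, -0.0]
contact_force: [0.7, 0.1, -0.2]
opening: 0.003
finger_force: 0.0
[([178.0, 190.1], 86), ([134.7, 198.0], 91), ([216.3, 219.8], 98), ([169.1, 224.9], 110), ([120.8, 231.4], 82), ([163.3, 282.6], 157)]
218 .........++#+######+########++++++..................
219 ..........+#+#+############+##+++...................
220 ..........++++++############+++++...................
221 ...........++++##+#+#########++++...................
222 ...........++++##+##########+#++++..................
223 ............+++++#+##########++++++.................
224 ............+++++++###########+++++.................
225 ............++++++##+#+#####+++++...+++.............
226 ............+++++#++#####++....+.+..++++............
227 ............+++++++++##++........++.++++............
228 ...........++.+..+++#+++........++..+.+.............
229 ..........+.++......++..........+.+.................
230 ..........+.....................++.+................
231 ............++......................................
232 .......+++.+.+.................+++..++..............
233 ......+++...+...................+++.................
234 ......+.+..++++...............++++++................
235 ....+++.+...+.................+..+.+...............+
236 ..+..+..++.....................+.+.+...+..........++
237 ...+.++.+++.+++++.............+..+.+...++++....++++.
238 ...+......+++++.++..+..........+++++.+..+++++++++...
239 +.++...++++..++++++++..............++...............
[ 0.51424602 -0.32508505  0.158     ]
[ 0.51716282 -0.32494521  0.16      ]
[ 0.52153801 -0.32473546  0.163     ]
```

```bash
python3 -m pendant '[[1,[0,0,2],[0,0,0]],[1,[0,0,0],[0,0,0]]]'|sed -n 2,4p; python3 -m pendant '[[1,[0,0,2],[0,0,0]],[1,[0,0,0],[0,0,0]]]' |sed -n 2,4p;  python3 -m pendant '[[1,[0,0,2],[0,0,0]],[1,[0,0,0],[0,0,0]]]' |sed -n 2,4p; python3 -m pendant '[[1,[0,0,1],[0,0,0]],[1,[0,0,0],[0,0,0]]]' |sed -n 2,4p
python3 - <<'E'
from h import *
s=cams.snapshot("scene"); print([(b[0].round(1).tolist(),int(b[1])) for b in blobs(mask(s,(8,200,100),(22,255,255)),20,400)])
E
```

```text
tool_pos: [0.5169, -0.321, 0.133]
eef_rot: [0.976, 0.217, 0.0, 0.0]
contact_force: [-0.3, 0.5, -0.4]
tool_pos: [0.5169, -0.321, 0.1311]
eef_rot: [0.976, 0.217, 0.0, 0.0]
contact_force: [-0.1, 0.2, 1.0]
tool_pos: [0.5169, -0.321, 0.1289]
eef_rot: [0.976, 0.217, 0.0, 0.0]
contact_force: [-0.0, 0.5, 1.7]
tool_pos: [0.5169, -0.321, 0.128]
eef_rot: [0.976, 0.217, 0.0, 0.0]
contact_force: [-0.6, -0.1, 2.9]
[([178.1, 190.1], 87), ([135.9, 199.1], 56), ([216.2, 219.7], 94), ([169.2, 225.0], 113), ([121.7, 234.1], 69), ([163.3, 282.6], 158)]
```

```bash
for k in 1; do python3 -m pendant '[[1,[0,0,1],[0,0,0]],[1,[0,0,0],[0,0,0]]]'|sed -n '2p;4p'; done; python3 -m pendant '[[1,[0,0,1],[0,0,0]],[1,[0,0,0],[0,0,0]]]' |sed -n '2p;4p';  python3 -m pendant '[[1,[0,0,1],[0,0,0]],[1,[0,0,0],[0,0,0]]]' |sed -n '2p;4p'; python3 -m pendant '[[1,[0,0,1],[0,0,0]],[1,[0,0,0],[0,0,0]]]' |sed -n '2p;4p'; python3 -c "
from h import *
print(r.get_state())
s=cams.snapshot('scene'); print([(b[0].round(1).tolist(),int(b[1])) for b in blobs(mask(s,(8,200,100),(22,255,255)),20,400)])"
```

```text
tool_pos: [0.5169, -0.321, 0.127]
contact_force: [0.9, -0.7, 2.4]
tool_pos: [0.5169, -0.321, 0.126]
contact_force: [0.4, -1.6, 2.1]
tool_pos: [0.5168, -0.321, 0.1249]
contact_force: [-0.2, -0.2, 1.9]
tool_pos: [0.5168, -0.321, 0.1239]
contact_force: [-0.3, -0.7, 2.6]
{'clock': 8.25, 'q': array([ 0.55872896,  0.77628064, -0.13966022,  1.69843095,  0.15623849,
        0.67774523, -0.79629387]), 'qd': array([ 0.00132241,  0.00137461, -0.00122472, -0.00215048, -0.00053655,
        0.00097925,  0.00205873]), 'joint_torque': array([ 3.59524493e-03, -5.22012055e+01, -5.77394385e-01, -1.17501479e+01,
       -3.91067436e-02,  1.95352617e-02, -1.06280993e-03]), 'tool_pos': array([ 0.51683282, -0.3209727 ,  0.12392267]), 'eef_rot': array([ 9.76132534e-01,  2.17175679e-01, -9.78029133e-06,  1.59913606e-05]), 'contact_force': array([-0.34207333, -0.65440831,  2.64091987]), 'moment': array([-0.01926875, -0.00780201, -0.02143137]), 'finger_force': 1.0635861073387787, 'opening': 0.0026390438523871177}
[([178.1, 190.1], 86), ([137.2, 199.8], 28), ([216.3, 219.6], 98), ([169.1, 224.9], 112), ([122.5, 235.7], 71), ([163.3, 282.7], 152)]
```

Run:
```python
from h import *
o=[]
for n,(u,v) in(("scene",(125,220)),("top",(423,225))):
    s=cams.snapshot(n)
    o.append(cv2.convertScaleAbs(cv2.resize(s["img"][v-35:v+35,u-35:u+35,::-1],None,fx=5.7,fy=5.7,interpolation=cv2.INTER_CUBIC),alpha=1.7,beta=35))
cv2.imwrite("pics/c6.png",np.hstack(o))
```

```text
(no output)
```

View pics/c6.png

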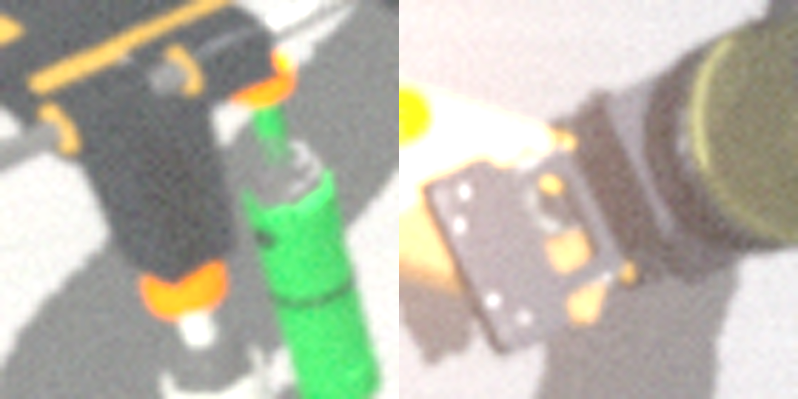

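The tip at crop (185,275) is sitting on the orange pad, which has moved down about 6 mm. So the reported z is about 31 mm lower than the real tip, and the force reading looks low (2.3 N against the expected 4–6 N). The next 1 mm steps should show the slope.

```bash
python3 -m pendant '[[1,[0,0,1],[0,0,0]],[1,[0,0,0],[0,0,0]]]'|sed -n '2p;4p;6p'
python3 -m pendant '[[1,[0,0,1],[0,0,0]],[1,[0,0,0],[0,0,0]]]'|sed -n '2p;4p;6p'
python3 -m pendant '[[1,[0,0,1],[0,0,0]],[1,[0,0,0],[0,0,0]]]'|sed -n '2p;4p;6p'
python3 -m pendant '[[1,[0,0,1],[0,0,0]],[1,[0,0,0],[0,0,0]]]'|sed -n '2p;4p;6p'
python3 -m pendant '[[1,[0,0,1],[0,0,0]],[1,[0,0,0],[0,0,0]]]'|sed -n '2p;4p;6p'
python3 -m pendant '[[1,[0,0,1],[0,0,0]],[1,[0,0,0],[0,0,0]]]'|sed -n '2p;4p;6p'
```

```text
tool_pos: [0.5168, -0.321, 0.123]
contact_force: [0.2, -0.5, 1.9]
finger_force: 1.1
tool_pos: [0.5168, -0.321, 0.1219]
contact_force: [0.4, -0.1, 2.5]
finger_force: 1.1
tool_pos: [0.5168, -0.321, 0.1209]
contact_force: [0.8, 0.2, 0.6]
finger_force: 1.1
tool_pos: [0.5168, -0.3209, 0.1199]
contact_force: [0.0, 0.2, 2.1]
finger_force: 1.1
tool_pos: [0.5168, -0.321, 0.1189]
contact_force: [1.1, -0.6, 0.8]
finger_force: 1.1
tool_pos: [0.5168, -0.321, 0.1179]
contact_force: [0.1, 0.8, 2.1]
finger_force: 1.1
```

```bash
python3 -m pendant '[[1,[0,0,1],[0,0,0]]]'|sed -n '2p;4p;6p'
python3 -m pendant '[[1,[0,0,1],[0,0,0]]]'|sed -n '2p;4p;6p'
python3 -m pendant '[[1,[0,0,1],[0,0,0]]]'|sed -n '2p;4p;6p'
python3 -c "
from h import *
s=cams.snapshot('scene'); h=cv2.cvtColor(s['img'],cv2.COLOR_RGB2HSV)
m=mask(s,(6,150,80),(22,255,255))[215:260,95:150]; ys,xs=np.nonzero(m)
for v in range(222-215,250-215): print(v+215,''.join('#' if x else '.' for x in m[v]))"
```

```text
tool_pos: [0.5169, -0.321, 0.1171]
contact_force: [0.2, -0.8, 3.5]
finger_force: 1.6
tool_pos: [0.5169, -0.321, 0.116]
contact_force: [0.1, -0.5, 2.4]
finger_force: 1.6
tool_pos: [0.5169, -0.321, 0.115]
contact_force: [0.3, -0.7, 2.9]
finger_force: 1.6
222 .......................................................
223 .......................................................
224 .......................................................
225 .......................................................
226 .......................................................
227 .......................................................
228 .......................................................
229 .......................................................
230 .......................................................
231 .......................................................
232 .......................................................
233 .......................................................
234 .......................................................
235 ................................###....................
236 ..............................######...................
237 ......................#.....########...................
238 .....................####.##########...................
239 .....................###############...................
240 ......................#############....................
241 ......................#############....................
242 ......................############.....................
243 .......................#########.......................
244 .........................###...........................
245 .......................................................
246 .......................................................
247 .......................................................
248 .......................................................
249 .......................................................
```

C's rod is at about 18 mm with no climb, so it is sound. I'll push it on into the cushion.

```bash
python3 -m pendant '[[1,[0,0,1],[0,0,0]],[1,[0,0,1],[0,0,0]],[1,[0,0,1],[0,0,0]]]'|sed -n '2p;4p;6p'
python3 -m pendant '[[1,[0,0,1],[0,0,0]],[1,[0,0,1],[0,0,0]]]'|sed -n '2p;4p;6p'
python3 -m pendant '[[1,[0,0,1],[0,0,0]],[1,[0,0,1],[0,0,0]]]'|sed -n '2p;4p;6p'
python3 -m pendant '[[1,[0,0,1],[0,0,0]]]'|sed -n '2p;4p;6p'
python3 -m pendant '[[1,[0,0,1],[0,0,0]]]'|sed -n '2p;4p;6p'
```

```text
tool_pos: [0.5168, -0.321, 0.112]
contact_force: [0.6, -0.1, 3.1]
finger_force: 1.6
tool_pos: [0.5169, -0.321, 0.1101]
contact_force: [-0.1, -0.1, 5.0]
finger_force: 2.8
tool_pos: [0.5171, -0.3211, 0.1087]
contact_force: [-0.8, 0.4, 9.3]
finger_force: 4.8
tool_pos: [0.5172, -0.3212, 0.108]
contact_force: [-1.9, 0.6, 12.3]
finger_force: 5.8
tool_pos: [0.5174, -0.3213, 0.1074]
contact_force: [-1.5, 0.7, 14.5]
finger_force: 6.8
```

```bash
python3 -m pendant '[[1,[0,0,0.7],[0,0,0]],[1,[0,0,0],[0,0,0]]]'|sed -n '2p;4p;6p'
```

```text
tool_pos: [0.5175, -0.3213, 0.1069]
contact_force: [-2.6, 0.8, 14.0]
finger_force: 6.6
```

```bash
python3 -m pendant '[[1,[0,0,0.8],[0,0,0]]]'|sed -n '2p;4p;6p'
python3 -m pendant '[[1,[0,0,0.4],[0,0,0]],[1,[0,0,0],[0,0,0]]]'|sed -n '2p;4p;6p'
```

```text
tool_pos: [0.5177, -0.3215, 0.1064]
contact_force: [-1.9, 2.3, 15.6]
finger_force: 8.2
tool_pos: [0.5177, -0.3215, 0.1062]
contact_force: [-2.9, 1.8, 15.3]
finger_force: 8.0
```

```bash
python3 -m pendant '[[1,[0,0,0.6],[0,0,0]]]'|sed -n '2p;4p;6p'
python3 -m pendant '[[1,[0,0,0.4],[0,0,0]],[1,[0,0,0],[0,0,0]]]'|sed -n '2p;4p;6p'
```

```text
tool_pos: [0.5179, -0.3215, 0.1058]
contact_force: [-2.3, 1.5, 18.0]
finger_force: 9.1
tool_pos: [0.5179, -0.3216, 0.1055]
contact_force: [-2.9, 1.5, 18.0]
finger_force: 9.0
```

C is home at 18 N. I'll lift off and move over B, shifting about 6 mm towards the scene camera because the tip sat a little behind centre on C.

```bash
python3 -m pendant '[[1,[0,0,-15],[0,0,0]],[1,[0,0,-41],[0,0,0]],[1,[31,-29,0],[0,0,0]],[1,[31,-29,0],[0,0,0]],[1,[0,0,0],[0,0,0]],[1,[0,0,10],[0,0,0]],[1,[0,0,5],[0,0,0]],[1,[0,0,0],[0,0,0]]]'|sed -n '1,4p;6p'
python3 -c "
from h import *
s=cams.snapshot('scene'); print([(b[0].round(1).tolist(),int(b[1])) for b in blobs(mask(s,(8,200,100),(22,255,255)),20,400)])
g=cv2.cvtColor(s['img'],cv2.COLOR_RGB2GRAY)
for v in range(200,235): print(v,''.join('#' if x<45 else '+' if x<70 else '.' for x in g[v,140:195]))"
```

```text
clock: 13.45
tool_pos: [0.5473, -0.2432, 0.1432]
eef_rot: [0.976, 0.216, -0.001, -0.0]
contact_force: [0.6, 0.4, -0.3]
finger_force: 0.0
[([179.3, 191.8], 45), ([134.3, 197.4], 42), ([216.3, 220.0], 83), ([169.3, 225.9], 89), ([124.1, 240.5], 115), ([162.8, 282.2], 145)]
200 .........++++++++++#++#####+##++++++...................
201 ..........++++++++#++#####+###+++#++...................
202 ..........+++#+++++##++#######+#+++++..................
203 ..........++++++++++#+#+#########++++..................
204 ...........++++##++++++#######++#++++..................
205 ..........+++++#++##++######+#+##++++..................
206 ...........++++++++++#++####+####++++..................
207 ............+++++++++++###########+++..................
208 .......+....+++##+++++######+####++++..................
209 ............++++++++#++########++++++..................
210 ..........+.++++++++#++#####+#####+++..................
211 ......+.+..+..+++++++#++####+###+++++..................
212 ....++.+..+..+++#+++#+++########++++...................
213 ...++.........++++#++##+#########+++........
[... 571 characters left out ...]
.++.+++...++............................
224 ..........+..+..+..+...................................
225 .........+........+....................................
226 .........+...+...+..+..................................
227 ........++.......++....................................
228 ..........+.....+...+..................................
229 .........+.+...++...+..................................
230 ............+........+.................................
231 ..........+++......+...+...............................
232 ..........+++.+..+.....................................
233 ..........++++.........................................
234 ..........++++..+......................................
```

```bash
python3 -m pendant '[[1,[4,-3,2],[0,0,0]],[1,[0,0,2],[0,0,0]],[1,[0,0,2],[0,0,0]],[1,[0,0,2],[0,0,0]],[1,[0,0,2],[0,0,0]]]'|sed -n '2p;4p;6p'
python3 -m pendant '[[1,[0,0,1],[0,0,0]],[1,[0,0,1],[0,0,0]],[1,[0,0,1],[0,0,0]]]'|sed -n '2p;4p;6p'
python3 -m pendant '[[1,[0,0,1],[0,0,0]],[1,[0,0,1],[0,0,0]],[1,[0,0,1],[0,0,0]]]'|sed -n '2p;4p;6p'
python3 -m pendant '[[1,[0,0,1],[0,0,0]],[1,[0,0,1],[0,0,0]]]'|sed -n '2p;4p;6p'
python3 -m pendant '[[1,[0,0,1],[0,0,0]],[1,[0,0,1],[0,0,0]]]'|sed -n '2p;4p;6p'
python3 -m pendant '[[1,[0,0,1],[0,0,0]]]'|sed -n '2p;4p;6p'
python3 -m pendant '[[1,[0,0,1],[0,0,0]]]'|sed -n '2p;4p;6p'
```

```text
tool_pos: [0.5508, -0.2378, 0.134]
contact_force: [-0.1, -0.3, 4.1]
finger_force: 2.0
tool_pos: [0.551, -0.2379, 0.1314]
contact_force: [-0.9, 0.1, 4.2]
finger_force: 2.0
tool_pos: [0.5508, -0.2378, 0.1281]
contact_force: [0.3, -0.8, 4.1]
finger_force: 2.0
tool_pos: [0.5508, -0.2378, 0.1261]
contact_force: [-0.2, 0.0, 4.0]
finger_force: 2.0
tool_pos: [0.5508, -0.2378, 0.1241]
contact_force: [-0.2, -0.1, 4.0]
finger_force: 2.0
tool_pos: [0.5508, -0.2378, 0.1231]
contact_force: [0.7, 0.6, 4.3]
finger_force: 2.0
tool_pos: [0.5508, -0.2378, 0.1221]
contact_force: [-0.4, -0.2, 3.8]
finger_force: 2.0
```

```bash
python3 -m pendant '[[1,[0,0,1],[0,0,0]]]'|sed -n '2p;4p;6p'
python3 -m pendant '[[1,[0,0,1],[0,0,0]]]'|sed -n '2p;4p;6p'
python3 -m pendant '[[1,[0,0,1],[0,0,0]]]'|sed -n '2p;4p;6p'
python3 -m pendant '[[1,[0,0,1],[0,0,0]]]'|sed -n '2p;4p;6p'
```

```text
tool_pos: [0.5508, -0.2378, 0.1211]
contact_force: [-0.1, -0.1, 4.2]
finger_force: 2.0
tool_pos: [0.5508, -0.2378, 0.1201]
contact_force: [-0.1, -0.1, 4.2]
finger_force: 2.0
tool_pos: [0.5508, -0.2378, 0.1191]
contact_force: [0.4, -0.3, 3.7]
finger_force: 2.0
tool_pos: [0.5508, -0.2378, 0.118]
contact_force: [0.4, -0.9, 2.9]
finger_force: 2.0
```

B is steady at about 4 N past 18 mm, so it is sound too. I'll push it home.

```bash
python3 -m pendant '[[1,[0,0,1],[0,0,0]],[1,[0,0,1],[0,0,0]],[1,[0,0,1],[0,0,0]],[1,[0,0,1],[0,0,0]]]'|sed -n '2p;4p;6p'
python3 -m pendant '[[1,[0,0,1],[0,0,0]],[1,[0,0,1],[0,0,0]],[1,[0,0,1],[0,0,0]]]'|sed -n '2p;4p;6p'
python3 -m pendant '[[1,[0,0,1],[0,0,0]],[1,[0,0,1],[0,0,0]]]'|sed -n '2p;4p;6p'
python3 -m pendant '[[1,[0,0,1],[0,0,0]]]'|sed -n '2p;4p;6p'
```

```text
tool_pos: [0.5508, -0.2378, 0.1141]
contact_force: [-0.4, -0.1, 4.3]
finger_force: 2.0
tool_pos: [0.5508, -0.2377, 0.1111]
contact_force: [0.4, -1.1, 4.4]
finger_force: 2.0
tool_pos: [0.551, -0.2378, 0.1095]
contact_force: [-1.0, -0.8, 8.1]
finger_force: 4.1
tool_pos: [0.5512, -0.2379, 0.1088]
contact_force: [-0.9, 0.0, 10.4]
finger_force: 5.1
```

```bash
python3 -m pendant '[[1,[0,0,1],[0,0,0]],[1,[0,0,1],[0,0,0]]]'|sed -n '2p;4p;6p'
python3 -m pendant '[[1,[0,0,0.8],[0,0,0]],[1,[0,0,0.2],[0,0,0]]]'|sed -n '2p;4p;6p'
```

```text
tool_pos: [0.5516, -0.238, 0.1075]
contact_force: [-1.7, 0.8, 14.7]
finger_force: 7.0
tool_pos: [0.5519, -0.238, 0.1069]
contact_force: [-2.0, 0.9, 15.8]
finger_force: 7.8
```

```bash
python3 -m pendant '[[1,[0,0,0.7],[0,0,0]],[1,[0,0,0.3],[0,0,0]]]'|sed -n '1,2p;4p;6p'
python3 -m pendant '[[1,[0,0,0.3],[0,0,0]]]'|sed -n '1,2p;4p;6p'
```

```text
clock: 18.12
tool_pos: [0.5522, -0.2381, 0.1062]
contact_force: [-1.2, 0.1, 17.1]
finger_force: 8.8
clock: 18.25
tool_pos: [0.5522, -0.2381, 0.106]
contact_force: [-1.4, 0.7, 18.2]
finger_force: 9.0
```

B is home. Next is A.

```bash
python3 -m pendant '[[1,[0,0,-15],[0,0,0]],[1,[0,0,-41],[0,0,0]],[1,[29,-31,0],[0,0,0]],[1,[29,-31,0],[0,0,0]],[1,[0,0,10],[0,0,0]],[1,[0,0,7],[0,0,0]],[1,[0,0,0],[0,0,0]]]'|sed -n '1,4p;6p'
python3 -c "
from h import *
s=cams.snapshot('scene'); print([(b[0].round(1).tolist(),int(b[1])) for b in blobs(mask(s,(8,200,100),(22,255,255)),20,400)])
g=cv2.cvtColor(s['img'],cv2.COLOR_RGB2GRAY)
for v in range(206,232): print(v,''.join('#' if x<45 else '+' if x<70 else '.' for x in g[v,190:240]))"
```

```text
clock: 19.12
tool_pos: [0.5756, -0.1587, 0.1418]
eef_rot: [0.976, 0.216, -0.001, 0.0]
contact_force: [0.3, -0.6, 0.1]
finger_force: 0.0
[([134.6, 198.0], 85), ([216.0, 221.5], 53), ([171.5, 236.0], 110), ([124.0, 240.3], 114), ([163.4, 282.1], 173)]
206 +...............++++##+++#########++..............
207 ++..............+++#####+#########++..............
208 +++..............+#++++###+#######++..............
209 ++...............+++++++#++########+..............
210 +................++#++#+###+######++..............
211 ++...............+#+##+++#+########+..............
212 +.................+++#++++#######+++..............
213 +.................+++++++#++##+##+++..............
214 ..................+++++++++#####+#++..............
215 ..................++++++++########+...............
216 ...................++++++++#####++................
217 .....................++++++###++..................
218 .......................+++++++....................
219 .........................++++.....................
220 ..................................................
221 ..................................................
222 ..................................................
223 ..................................................
224 ..................................................
225 ..................................................
226 ..................................................
227 ..................................................
228 ..................................................
229 ..................................................
230 ..................................................
231 ..................................................
```

Aligned over A (tip u≈217, pad u≈216). Pushing now.

```bash
python3 -m pendant '[[1,[0,0,2],[0,0,0]],[1,[0,0,2],[0,0,0]],[1,[0,0,2],[0,0,0]],[1,[0,0,2],[0,0,0]]]'|sed -n '2p;4p;6p'
python3 -m pendant '[[1,[0,0,1],[0,0,0]],[1,[0,0,1],[0,0,0]],[1,[0,0,1],[0,0,0]]]'|sed -n '2p;4p;6p'
python3 -m pendant '[[1,[0,0,1],[0,0,0]],[1,[0,0,1],[0,0,0]],[1,[0,0,1],[0,0,0]]]'|sed -n '2p;4p;6p'
python3 -m pendant '[[1,[0,0,1],[0,0,0]],[1,[0,0,1],[0,0,0]],[1,[0,0,1],[0,0,0]]]'|sed -n '2p;4p;6p'
python3 -m pendant '[[1,[0,0,1],[0,0,0]]]'|sed -n '2p;4p;6p'
python3 -m pendant '[[1,[0,0,1],[0,0,0]]]'|sed -n '2p;4p;6p'
python3 -m pendant '[[1,[0,0,1],[0,0,0]]]'|sed -n '2p;4p;6p'
```

```text
tool_pos: [0.5774, -0.1571, 0.1351]
contact_force: [-0.4, 0.3, 5.6]
finger_force: 2.3
tool_pos: [0.5772, -0.1571, 0.132]
contact_force: [0.3, 0.7, 5.4]
finger_force: 2.3
tool_pos: [0.5771, -0.157, 0.1288]
contact_force: [-0.8, 0.7, 4.4]
finger_force: 2.3
tool_pos: [0.5771, -0.157, 0.1258]
contact_force: [-0.6, -0.1, 4.5]
finger_force: 2.3
tool_pos: [0.577, -0.1571, 0.1248]
contact_force: [0.6, -0.3, 4.3]
finger_force: 2.3
tool_pos: [0.577, -0.157, 0.1238]
contact_force: [0.0, -0.5, 4.0]
finger_force: 2.3
tool_pos: [0.5771, -0.157, 0.1229]
contact_force: [0.1, -0.5, 5.7]
finger_force: 3.1
```

```bash
python3 -m pendant '[[1,[0,0,1],[0,0,0]]]'|sed -n '2p;4p;6p'
python3 -m pendant '[[1,[0,0,1],[0,0,0]]]'|sed -n '2p;4p;6p'
python3 -m pendant '[[1,[0,0,0.5],[0,0,0]]]'|sed -n '1,2p;4p;6p'
```

```text
tool_pos: [0.5773, -0.157, 0.1221]
contact_force: [0.1, 0.6, 8.2]
finger_force: 4.1
tool_pos: [0.5775, -0.1571, 0.1214]
contact_force: [-1.8, 0.4, 10.7]
finger_force: 5.1
clock: 21.55
tool_pos: [0.5776, -0.1571, 0.1212]
contact_force: [-0.6, 0.5, 11.5]
finger_force: 5.5
```

A climbs from about 13.5 mm, so it is the damaged one and I've stopped at 11.5 N. Back off, then work out the tip's lateral bias from the frames already seen before grasping.

```bash
python3 -m pendant '[[1,[0,0,-15],[0,0,0]],[1,[0,0,-35],[0,0,0]],[-0.2,[0,0,0],[0,0,0]],[-0.2,[0,0,0],[0,0,0]],[-0.2,[0,0,0],[0,0,0]]]'
python3 - <<'E'
from h import *
s=cams.snapshot("scene");t=cams.snapshot("top")
for a,b,c,z,p in[((208,215.5),(217,219.3),(225,214.5),.1693,(.5756,-.1587)),((154.5,219),(163.5,223.3),(175,218.5),.1707,(.5473,-.2432))]:
    w=[plane(s,q,z)[:2] for q in(a,b,c)];m=(w[0]+w[2])/2;print(np.round(w,4).tolist(),"ctr",m.round(4),"minus reported",(m-p).round(4))
P=lambda S:[b for b in blobs(mask(S,(8,200,100),(22,255,255)),20,400)]
A=P(s);B=P(t);print([(b[0].round(1).tolist(),int(b[1])) for b in A],[(b[0].round(1).tolist(),int(b[1])) for b in B])
for a in A:
    for b in B:
        x,e=tri(s,a[0],t,b[0])
        if e<.005 and .09<x[2]<.2:print(a[0].round(),x.round(4),round(e,4))
cv2.imwrite("pics/c7.png",cv2.convertScaleAbs(cv2.resize(np.hstack([s["img"][150:270,150:270,::-1],t["img"][140:260,300:420,::-1]]),None,fx=3.3,fy=3.3),alpha=1.6,beta=25))
E
```

```text
clock: 22.18
tool_pos: [0.576, -0.1568, 0.1693]
eef_rot: [0.976, 0.217, -0.001, -0.0]
contact_force: [0.7, 0.2, 0.5]
opening: 0.327
finger_force: 0.0
[[0.5636, -0.1725], [0.582, -0.1613], [0.5743, -0.1434]] ctr [ 0.5689 -0.158 ] minus reported [-0.0067  0.0007]
[[0.5335, -0.2628], [0.5536, -0.2508], [0.5482, -0.2292]] ctr [ 0.5409 -0.246 ] minus reported [-0.0064 -0.0028]
[([134.5, 198.0], 85), ([217.2, 226.7], 90), ([171.5, 236.0], 111), ([124.0, 240.4], 117), ([163.3, 282.1], 178)] [([368.7, 263.7], 61)]
```

View pics/c7.png

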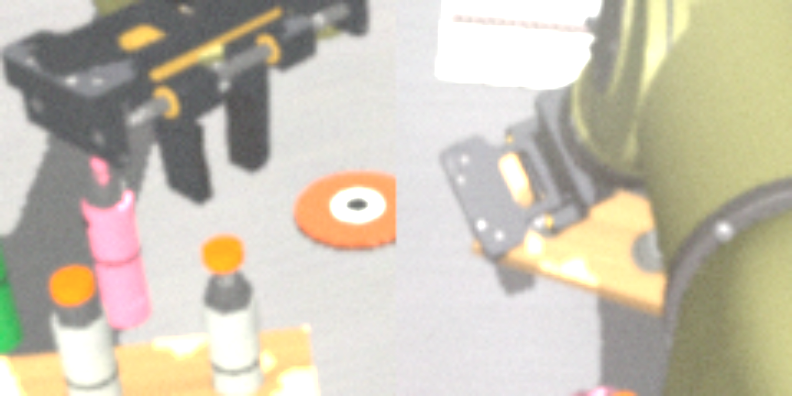

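Seen in this view: the open fingers' tips at crop (190,195) and (250,168) straddle A's axis, and A's pad at (222,253) is down about 14 mm. Next is the residual lateral offset, using the same camera.

Run:
```python
from h import *
s=cams.snapshot("scene")
print("padA",plane(s,(217.2,226.7),.1465),"padB",plane(s,(171.5,236),.1325),"C",plane(s,(124,240.4),.1325))
# socket/barrel check: horizontal centre of grey barrel at mid exposed height
g=cv2.cvtColor(s["img"],cv2.COLOR_RGB2GRAY)
print("fingers near corners @.197",plane(s,(207.6,210),.197),plane(s,(225.8,201.5),.197))
for v in range(192,214): print(v,''.join('#' if x<45 else '+' if x<70 else '.' for x in g[v,190:240]))
```

```text
padA [ 0.57387949 -0.16064628  0.1465    ] padB [ 0.54569927 -0.24140059  0.1325    ] C [ 0.52028397 -0.32230301  0.1325    ]
fingers near corners @.197 [ 0.5856466  -0.17665205  0.197     ] [ 0.57434565 -0.13939705  0.197     ]
192 ...+++#++#+#++++###+...........+##+#######+.......
193 +....++#+#+##++####+...........++#+#####+#+.......
194 .....+++#+#+++##+##+...........++#########+.......
195 +.+..++++#+++#++###+...........++##+#####++.......
196 +......++++++++####+...........+#########++.......
197 +......++++++######+............++#######+........
198 +..+....++##+++####+.............++#####++........
199 ..+.....+##+#+++##++...............+++#++.........
200 +.+.....++##+++++##++................++...........
201 +.......++++##++###++.............................
202 +........+#+++##++###.............................
203 ++.......++#+++#+++##.............................
204 .+.......+++++++++###.............................
205 .........+++#+++#++##+............................
206 ..........+#+++++####+............................
207 ..........+++++++####+............................
208 ...........++++#++##++............................
209 .............++++##+++............................
210 ...............++#+#++............................
211 .................++++.............................
212 ..................................................
213 ..................................................
```

The open fingers show the same offset as when closed, and centring on A needs only about +3 mm in tool y. I'll descend around A in stages, watching the force.

```bash
python3 -m pendant '[[-0.3,[0,3,20],[0,0,0]],[-0.3,[0,0,20],[0,0,0]],[-0.3,[0,0,20],[0,0,0]],[-0.3,[0,0,0],[0,0,0]]]'
python3 -m pendant '[[-0.3,[0,0,15],[0,0,0]],[-0.3,[0,0,12],[0,0,0]],[-0.3,[0,0,0],[0,0,0]]]'
python3 -m pendant '[[-0.3,[0,0,8],[0,0,0]],[-0.3,[0,0,5],[0,0,0]],[-0.3,[0,0,0],[0,0,0]]]'
python3 - <<'E'
from h import *
s=cams.snapshot("scene")
cv2.imwrite("pics/c8.png",cv2.convertScaleAbs(cv2.resize(s["img"][170:290,150:300,::-1],None,fx=4,fy=4),alpha=1.6,beta=25))
E
```

```text
clock: 22.82
tool_pos: [0.5769, -0.1594, 0.1087]
eef_rot: [0.976, 0.217, -0.002, -0.001]
contact_force: [-0.4, 0.8, 0.4]
opening: 0.651
finger_force: 0.0
clock: 23.2
tool_pos: [0.5775, -0.1595, 0.0823]
eef_rot: [0.976, 0.217, -0.001, -0.0]
contact_force: [-0.8, -0.1, 1.3]
opening: 0.65
finger_force: 0.0
clock: 23.58
tool_pos: [0.578, -0.1597, 0.0699]
eef_rot: [0.976, 0.217, -0.0, -0.0]
contact_force: [0.5, -0.4, 0.1]
opening: 0.65
finger_force: 0.0
```

View pics/c8.png

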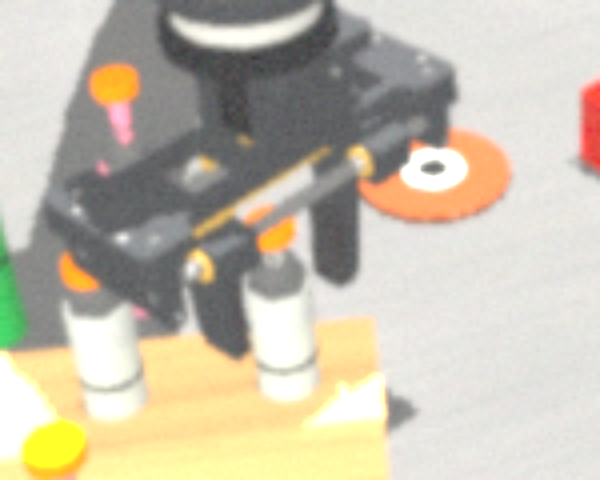

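The fingers at crop (225,345) and (337,278) straddle A's barrel, and there is no contact. A small shift towards the camera, then down 3 mm and close.

```bash
python3 -m pendant '[[-0.3,[2.5,2,3],[0,0,0]],[-0.3,[0,0,0],[0,0,0]],[0.3,[0,0,0],[0,0,0]],[0.3,[0,0,0],[0,0,0]]]' 25
python3 -m pendant '[[0.6,[0,0,0],[0,0,0]],[0.6,[0,0,0],[0,0,0]],[0.6,[0,0,0],[0,0,0]]]'
```

```text
clock: 24.12
tool_pos: [0.5813, -0.1604, 0.0674]
eef_rot: [0.976, 0.217, -0.0, -0.0]
contact_force: [0.1, 1.7, 1.5]
opening: 0.447
finger_force: 0.6
clock: 24.5
tool_pos: [0.5807, -0.159, 0.0673]
eef_rot: [0.976, 0.218, -0.001, -0.001]
contact_force: [-2.8, 5.0, 3.8]
opening: 0.351
finger_force: 25.1
```

```bash
python3 -m pendant '[[0.6,[0,-1.5,-3],[0,0,0]],[0.6,[0,0,-6],[0,0,0]],[0.6,[0,0,-10],[0,0,0]],[0.6,[0,0,0],[0,0,0]]]'
python3 -m pendant '[[0.6,[0,0,-12],[0,0,0]],[0.6,[0,0,-15],[0,0,0]],[0.6,[0,0,-15],[0,0,0]],[0.6,[0,0,-20],[0,0,0]],[0.6,[0,0,-15],[0,0,0]],[0.6,[0,0,0],[0,0,0]]]'
python3 - <<'E'
from h import *
s=cams.snapshot("scene")
print([(b[0].round(1).tolist(),int(b[1])) for b in blobs(mask(s,(8,200,100),(22,255,255)),15,400)])
E
```

```text
clock: 25.0
tool_pos: [0.5812, -0.1593, 0.0873]
eef_rot: [0.976, 0.217, 0.001, 0.0]
contact_force: [-1.0, 2.0, -2.1]
opening: 0.355
finger_force: 25.0
clock: 25.75
tool_pos: [0.5819, -0.1595, 0.165]
eef_rot: [0.976, 0.217, 0.002, 0.001]
contact_force: [0.4, -0.4, -4.8]
opening: 0.35
finger_force: 24.9
[([134.6, 198.0], 83), ([171.5, 236.0], 109), ([124.0, 240.3], 113), ([163.4, 282.0], 179)]
```

```bash
python3 -m pendant '[[0.6,[3,-20,0],[0,0,0]],[0.6,[8,-50,0],[0,0,0]],[0.6,[9,-57,0],[0,0,0]],[0.6,[9,-57,0],[0,0,0]],[0.6,[9,-57,0],[0,0,0]],[0.6,[9,-57,0],[0,0,0]],[0.6,[8,-50,0],[0,0,0]],[0.6,[5,-30,0],[0,0,0]]]'
python3 -m pendant '[[0.6,[1.5,-13,0],[0,0,0]],[0.6,[0,0,0],[0,0,0]],[0.6,[0,0,0],[0,0,0]]]'
```

```text
clock: 26.8
tool_pos: [0.4716, 0.2132, 0.1627]
eef_rot: [0.976, 0.22, -0.001, -0.001]
contact_force: [0.4, -0.3, -4.3]
opening: 0.348
finger_force: 24.9
clock: 27.18
tool_pos: [0.471, 0.219, 0.1632]
eef_rot: [0.976, 0.216, -0.0, 0.001]
contact_force: [-0.0, 0.1, -4.6]
opening: 0.352
finger_force: 24.9
```

Run:
```python
from h import *
s=cams.snapshot("scene");t=cams.snapshot("top")
m=mask(s,(5,170,80),(22,255,255)); print([(b[0].round(1).tolist(),int(b[1]),plane(s,b[0],.243).round(3).tolist()) for b in blobs(m,10,400)if b[0][0]>230])
# grey barrel below pad: bottom contour of cylinder against red tray
h=cv2.cvtColor(s["img"],cv2.COLOR_RGB2HSV)
sub=h[150:240,290:410]
for v in range(0,90,2): print(v+150,''.join('r' if (p[0]<6 or p[0]>174) and p[1]>150 else 'o' if 6<=p[0]<22 and p[1]>150 else '#' if p[2]<50 else 'g' if p[1]<70 and p[2]>110 else '.' for p in sub[v,::1]))
```

```text
[([394.5, 106.3], 32, [0.423, 0.358, 0.243]), ([384.7, 116.1], 11, [0.464, 0.295, 0.243]), ([253.2, 217.9], 213, [0.701, -0.136, 0.243]), ([426.2, 278.1], 12, [0.907, 0.007, 0.243]), ([448.0, 303.2], 46, [0.948, 0.001, 0.243])]
150 ggggggggggggggggggggggggggggggggggggggggggggggggggggggggggggggggggggggggggggg...gggggggggggggggggggggggggggggggggggggggg
152 gggggggggggggggggggggggggggggggggggggggggggggggggggggggg.ggggggggggggggggggggggggggggggggggggggggggggggggggggggggggggggg
154 gggggggggggggggggggggggggggggggggggggggggggggggggggggggg..ggggggggggg.gggggggggggggggggggggggggggggggggggggggggggggggggg
156 gggggggggggggggggggggggggggggggggggggggggggggggggggggggggg..........gggggggggggggggggggggggggggggggggggggggggggggggggggg
158 gggggggggggggggggggggggggggggggggggggggggggggggggggggggggggggggggggggggggggggggggggggggggggggggggggggggggggggggggggggggg
160 gggggggggggggggggggggggggggggggggggggggggggggggggggggggggggggggggggggggggggggggggggggggggggggggggggggggggggggggggggggggg
162 gggggggggggggggggggggggggggggggggggggggggggggggggggggggggggggggggggggggggggggggggggggggggggggggggggggggggggggggggggggg
[... 4052 characters left out ...]
rrrrrrrrrrrrrrrrrrrrrrrrrrrrrrrr..ggggggggggggggggggggggggggggggggggggggggg
230 ggggggggggggggg........................rrrrrrrrrrrrrrrrrrrrrrrrrrrrrrrrrrr..gggggggggggggggggggggggggggggggggggggggggggg
232 gggggggggggggggggg........................rrrrrrrrrrrrrrrrrrrrrrrrrrrrr..ggggggggggggggggggggggggggggggggggggggggggggggg
234 gggggggggggggggggggggggg.....................rrrrrrrrrrrrrrrrrrrrrrr.ggggggggggggggggggggggggggggg.ooo...ggggggggggggggg
236 ggggggggggggggggggggggggggg..............g......rrrrrrrrrrrrrrrrr.ggggggggggggggggggggggggggggggggg..ooo..gggggggggggggg
238 gggggggggggggggggggggggggggggggg.......gggggg......rrrrrrrrrrr.ggggggggggggggggggggggggggggggggggggg..oooo..gggggggggggg
```

The barrel's bottom is at scene (351,173), matching the expected point over the tray centre. I'll lower it gently.

```bash
python3 -m pendant '[[0.6,[0,0,20],[0,0,0]],[0.6,[0,0,30],[0,0,0]],[0.6,[0,0,25],[0,0,0]],[0.6,[0,0,12],[0,0,0]],[0.6,[0,0,5],[0,0,0]],[0.6,[0,0,0],[0,0,0]]]'|sed -n '2p;4p'
python3 -m pendant '[[0.6,[0,0,2],[0,0,0]],[0.6,[0,0,2],[0,0,0]],[0.6,[0,0,1],[0,0,0]],[0.6,[0,0,0],[0,0,0]]]'|sed -n '2p;4p'
python3 -m pendant '[[0.6,[0,0,1],[0,0,0]],[0.6,[0,0,1],[0,0,0]],[0.6,[0,0,0],[0,0,0]]]'|sed -n '2p;4p'
python3 -m pendant '[[0.6,[0,0,1],[0,0,0]],[0.6,[0,0,0],[0,0,0]]]'|sed -n '2p;4p'
```

```text
tool_pos: [0.4711, 0.221, 0.0716]
contact_force: [-0.3, 0.1, -4.0]
tool_pos: [0.4707, 0.2211, 0.0663]
contact_force: [0.3, -0.1, -4.6]
tool_pos: [0.4706, 0.221, 0.0642]
contact_force: [-0.3, -1.1, -4.0]
tool_pos: [0.4706, 0.221, 0.0632]
contact_force: [0.9, 0.3, -3.7]
```

```bash
python3 -m pendant '[[0.6,[0,0,1],[0,0,0]],[0.6,[0,0,0],[0,0,0]]]'|sed -n '2p;4p'
python3 -m pendant '[[0.6,[0,0,1],[0,0,0]],[0.6,[0,0,0],[0,0,0]]]'|sed -n '2p;4p'
python3 -m pendant '[[0.6,[0,0,0.5],[0,0,0]],[0.6,[0,0,0],[0,0,0]]]'|sed -n '2p;4p'
```

```text
tool_pos: [0.4706, 0.2211, 0.0622]
contact_force: [-0.3, -0.3, -3.6]
tool_pos: [0.4708, 0.2211, 0.0614]
contact_force: [0.4, 0.4, -3.5]
tool_pos: [0.4711, 0.2214, 0.0612]
contact_force: [-0.3, 1.4, 3.2]
```

It's seated on the tray floor. Release and lift straight up, clear of it.

```bash
python3 -m pendant '[[0.1,[0,0,0],[0,0,0]],[-0.1,[0,0,0],[0,0,0]],[-0.3,[0,0,0],[0,0,0]],[-0.4,[0,0,0],[0,0,0]],[-0.4,[0,0,0],[0,0,0]]]'
python3 -m pendant '[[-0.4,[0,0,-10],[0,0,0]],[-0.4,[0,0,-20],[0,0,0]],[-0.4,[0,0,-40],[0,0,0]],[-0.4,[0,0,-50],[0,0,0]],[-0.4,[0,0,-30],[0,0,0]],[-0.4,[0,0,0],[0,0,0]]]'
python3 - <<'E'
from h import *
s=cams.snapshot("scene");t=cams.snapshot("top")
print([(b[0].round(1).tolist(),int(b[1])) for b in blobs(mask(s,(8,200,100),(22,255,255)),20,400)])
print([(b[0].round(1).tolist(),int(b[1])) for b in blobs(mask(t,(8,200,100),(22,255,255)),20,400)])
for u in blobs(mask(s,(8,200,100),(22,255,255)),20,400):
    if u[0][0]>300: print(plane(s,u[0],.142))
h=cv2.cvtColor(s["img"],cv2.COLOR_RGB2HSV)[140:225,325:385]
for v in range(0,80,3): print(v+140,''.join('r' if (p[0]<6 or p[0]>174) and p[1]>150 else 'o' if 6<=p[0]<22 and p[1]>150 else '#' if p[2]<50 else 'g' if p[1]<70 and p[2]>110 else '.' for p in h[v]))
E
```

```text
clock: 30.52
tool_pos: [0.4706, 0.221, 0.0608]
eef_rot: [0.976, 0.217, -0.0, 0.0]
contact_force: [0.0, -1.2, -0.3]
opening: 0.699
finger_force: 0.0
clock: 31.28
tool_pos: [0.4721, 0.2218, 0.2135]
eef_rot: [0.976, 0.217, 0.003, -0.001]
contact_force: [0.8, -0.4, -0.8]
opening: 0.702
finger_force: 0.0
[([352.4, 162.1], 41), ([178.2, 190.4], 75), ([134.5, 198.0], 85), ([171.6, 235.9], 110), ([124.0, 240.4], 116), ([162.9, 282.5], 166)]
[([402.7, 155.4], 53), ([385.5, 211.4], 52), ([419.8, 222.7], 59), ([184.3, 243.5], 76), ([369.2, 263.3], 44), ([406.6, 268.9], 68)]
[0.46699708 0.215205   0.142     ]
140 gggggggggggggggggggggg......................................
143 ggggggggggggggggggggggggggggg...............................
146 gggggggggggggggggggggggggggggggggggg....................gggg
149 ggggggggggggggggggggggggggggggggggggggggg......ggggggggggggg
152 gggggggggggggggggggggggggggggggggggggggggggggggggggggggggggg
155 gggggggggggggggggggggggggggggggggggggggggggggggggggggggggggg
158 ggggggggggggggggggggggggg......ggggggggggggggggggggggggggggg
161 ggggggggggggggggggggggg.oooooooooggg
[... 559 characters left out ...]
rrrrrrrrr.gggggggggg.rrrrrrrrrrrrrrrrrrrrrrrrrrrrr
191 rrrrrrrrrrrrrrrrrr.g...ggggggg.rrrrrrrrrrrrrrrrrrrrrrrrrrrrr
194 rrrrrrrrrrrrrrrrrr.gggggggggggrrrrrrrrrrrrrrrrrrrrrrrrrrrrrr
197 rrrrrrrrrrrrrrrrr.ggggggggggg.rrrrrrrrrrrrrrrrrrrrrrrrrrrrrr
200 rrrrrrrrrrrrrrrrr.ggggggggggg.rrrrrrrrrrrrrrrrrrrrrrrrrrrrrr
203 rrrrrrrrrrrrrrrr.gggggggggggg.rrrrrrrrrrrrrrrrrrrrrrrrrrrrrr
206 rrrrrrrrrrrrrrrr.gggggggggggg.rrrrrrrrrrrrrrrrrrrrrrrrrrrrrr
209 rrrrrrrrrrrrrrrrrr.gggggggg.rrrrrrrrrrrrrrrrrrrrrrrrrrrrrrrr
212 rrrrrrrrrrrrrrrrrrrrrrrrrrrrrrrrrrrrrrrrrrrrrrrrrrrrrrrrrrrr
215 rrrrrrrrrrrrrrrrrrrrrrrrrrrrrrrrrrrrrrrrrrrrrrrrrrrrrrrrrrrr
218 rrrrrrrrrrrrrrrrrrrrrrrrrrrrrrrrrrrrrrrrrrrrrrrrrrrrrrrrr..g
```

Run:
```python
from h import *
s=cams.snapshot("scene");t=cams.snapshot("top")
print(tri(s,(171.6,235.9),t,(385.5,211.4)),tri(s,(124,240.4),t,(419.8,222.7)))
r.finish_job()
```

```text
(array([ 0.54538832, -0.24117746,  0.1324325 ]), np.float64(3.852687824046875e-05)) (array([ 0.52058994, -0.32224731,  0.13270509]), np.float64(9.102729916378372e-05))
the job is handed in; nothing more can be done
```

Job handed in at about 31 s: two of the three cylinders slid freely, were pushed home (peak about 18 N) and stayed in their sockets, while the third (the block-end one nearest the tray) bound at about 13.5 mm, was stopped at 11.5 N and now stands upright in the red tray.

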